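# Unlock and tare the produce scale

### The job

One of the two produce scales has an empty tray on its platform, the other a yam. On the scale with the tray, push the lock lever over from the robot's side towards the platform until it snaps across and stays, then press the round tare key all the way down for a moment and let it come up again. Work by touch alone: do not lift, carry or shove the tray or the produce and other loose things about, and leave the other scale's lever and key alone.

Things in the scene. Friction and masses are not known exactly. Their poses are not given: they have to be found in the camera images.
- scale_a: bench scale that carries the empty tray, fixed to the table: grey base 295 x 200 x 40 mm (x, y, z); origin at table height below its middle; own x points from its console (the side nearer the robot) to its weighing platform. Console: lock lever in its left half (+y), tare key in its right half (-y). Platform: steel plate, top 60 mm above the table, from x = -45 to +135 mm of its frame
- scale_b: the other bench scale, identical, that carries the yam; origin and axes as for scale_a; to be left alone
- lever_a (a joint): lock lever of the scale with the tray: over-centre toggle about its pivot, swings in the scale's x-z plane. 0 = locked, leaning 0.5 rad from vertical towards the robot side (-x of the scale); 1.0 = unlocked, leaning 0.5 rad towards the platform (+x). 0.5 is upright; an over-centre mechanism drives it to whichever end is nearer, it resists a push at the ball with about 3 N at first and less towards the middle
- lever_a_pivot (a point): pivot of the lock lever of the scale with the tray: 105 mm before (-x) and 50 mm to the left (+y) of the scale's origin, 50 mm above the table; the console below the lever is 40 mm high, and its two steel cheeks beside the pivot (13 mm to each side of the lever) reach 58 mm
- lever_a_ball (a point): centre of the black ball (diameter 24 mm) on the end of the lock lever of the scale with the tray, 60 mm from the pivot on a 10 mm rod; about 103 mm above the table at both ends of the swing, 110 mm when upright
- key_a_top (a point): middle of the top face of the round tare key of the scale with the tray, 30 mm diameter, 79 mm above the table when up, standing 10 mm proud of a black collar 46 mm across; about 100 mm to the right of the lever pivot; pressed straight down
- key_a (a joint): travel of the tare key of the scale with the tray: 0 = up, 0.006 m = fully down; its spring takes about 4 N for the full travel and lifts it again
- lever_b (a joint): lock lever of the scale with the yam: over-centre toggle about its pivot, swings in the scale's x-z plane. 0 = locked, leaning 0.5 rad from vertical towards the robot side (-x of the scale); 1.0 = unlocked, leaning 0.5 rad towards the platform (+x). 0.5 is upright; an over-centre mechanism drives it to whichever end is nearer, it resists a push at the ball with about 3 N at first and less towards the middle
- lever_b_ball (a point): centre of the black ball (diameter 24 mm) on the end of the lock lever of the scale with the yam, 60 mm from the pivot on a 10 mm rod; about 103 mm above the table at both ends of the swing, 110 mm when upright
- key_b (a joint): travel of the tare key of the scale with the yam: 0 = up, 0.006 m = fully down; its spring takes about 4 N for the full travel and lifts it again
- tray_mid (a point): centre of the empty open grey plastic tray, 130 x 170 x 45 mm, lying loose on the platform of its scale; its centre is half-way up, 22.5 mm above its underside
- yam: brown yam, 170 mm long, 72 mm thick, lying loose on the platform of the other scale; origin under its middle
- plantain1: yellow plantain about 190 mm long, 36 mm thick, loose on the table; origin under its middle
- plantain2: green plantain about 170 mm long, 34 mm thick, loose on the table; origin under its middle
- label_roll: roll of paper labels lying flat, diameter 56 mm, 30 mm high, loose; origin under its middle
- price_card_box: cardboard box 60 x 50 x 35 mm, loose; origin under its middle
- jar: small jar, diameter 60 mm, 75 mm high, loose; origin under its middle
Things that resemble listed ones, but are neither listed nor needed, are in the scene too. There is more than one size of the yam; the one meant has the size given above.

How it is judged (in metres and radians):
On the way, in this order (a step that is already met when the one before it is completed fails the run):
1. the lock lever of the scale with the tray has snapped over towards the platform (value of joint lever_a above 0.9 rad), for 0.1 s.
2. its tare key is pressed down with the lever unlocked (value of joint key_a above 0.0045 m and value of joint lever_a above 0.9 rad), for 0.1 s.
3. the key is up again (value of joint key_a below 0.0015 m), for 0.1 s.
At the end, for the whole second after the job is handed in: On the scale with the tray the lever rests unlocked (above 0.9 of 1.0) and the tare key, pressed at least 4.5 mm after that, is up again (within 1.5 mm). The other lever and key are as they were; tray, yam and other loose things lie within 20 mm of their starts (value of joint lever_a above 0.9 rad and value of joint each of key_a, key_b below 0.0015 m and value of joint lever_b below 0.1 rad and distance of each of tray_mid, yam, plantain1, plantain2, label_roll, price_card_box, jar from where it was at the start of the episode below 0.02 m and linear speed of yam below 0.02 m/s); the robot touches nothing.
It fails at once if the tare key is pressed while the lever is still locked (value of joint key_a above 0.0035 m and value of joint lever_a below 0.5 rad).
It fails at once if the other scale's lever or key is worked (value of joint lever_b above 0.3 rad or value of joint key_b above 0.0035 m).
It fails at once if the tray, the yam or another loose thing is lifted, carried or shoved (more than 20 mm) (distance of any of tray_mid, yam, plantain1, plantain2, label_roll, price_card_box, jar from where it was at the start of the episode above 0.02 m).
It also fails if it takes over 38 s, if anything falls off the work surface, if the arm or the gripper's body presses on something with over 40 N, if the wrist force passes 120 N, or if a joint passes its speed limit or range.

### The arm

A 6-joint arm with a two-finger parallel gripper is mounted at the origin on the work surface. World frame = base frame: x ahead of the robot, y to its left, z up, the work surface at z = 0. Lengths are in m, angles in degrees, forces in N, time in s.
With the tool pointing down it reaches from about 0.3 to 0.95 m from the base axis. Payload 3.1 kg.
Tool frame: the origin (TCP) lies at the very end of the fingers, on their centre line; the grasp point (between the pads) lies 19 mm behind it (env.grip_depth is the distance from the TCP to the grasp point, in m); z points along the fingers, y is the direction in which the jaws open and shut (so a half turn about z gives the same grasp; the last joint's range is limited). The gripper opens to 85 mm and grips with 20 to 120 N. Pads are 22 mm wide; open, the fingers measure 114 mm over their backs; the gripper's body (76 mm by 85 mm) begins 54 mm behind the grasp point. The pads swing forward as they close: fully open they stand 13 mm farther back than shut.
Start: joints at [62.355, 17.653, 93.61, -0, 68.738, -3.994], TCP at [0.251, 0.572, 0.231] pointing down, gripper open.
Joint ranges: [-175.34, 175.34], [-45.06, 112.39], [2.9, 150.54], [-68.45, 248.45], [3.09, 151.38], [-168.51, 168.51]. Speed limits (degrees/s): [159.86, 159.86, 180, 180, 180, 180].

### API

Orientations are given as [roll, pitch, yaw] about the fixed x, y, z axes, in that order (R = Rz(yaw) Ry(pitch) Rx(roll)).
In Python, from bench import env, eyes, find_in, trace, tip_of gives the robot as it stands.
- The arm moves only by the tool send_rows, never from a script. Its arguments are lists of equal length, an entry for each row: "dp": the shift along the world's x, y, z in cm, a list of three; "yaw": the turn about the world's z in rad. A call has 1 to 8 rows; each row is the pose to reach, as a shift and turn from the pose commanded when the call began; what a row does not reach only later rows make up. A row lasts 1/8 s, in which the tool goes at most 62.5 mm and 10.7 degrees, less where a joint would pass 70% of its speed; a pose out of reach is approached as far as the arm can. A call with a gripper value outside its range is refused whole. "grip" is the finger opening in cm, from 0 to 8.54, set as the call begins (left out, the last holds). The fingers move at their own pace and stop on an object; "force" is the grip in N (left out, the last holds). Time passes only in rows, so rows that repeat a pose let the fingers close. It gives the time, the measured TCP pose, the force and the opening at its end, in the units of the state.
- env.observe(): the state, without advancing time (a new reading comes with each control period).
- eyes.grab_frame(name): name is "scene" or "top" or "wrist"; returns a dict with "color" (480x640x3 uint8, red, green, blue), "fovy" (degrees; the focal length in pixels is half the picture's height over the tangent of half this angle, whatever the lens; pixels are square), "cx", "cy" (the principal point, pixels), "k1" (the pictures are not rectified: a ray, as slopes to the right and down, at radius r is drawn at 1 + k1 r^2 times it, then the intrinsics apply), "view" (4x4, takes a point from world to camera coordinates); the wrist camera has in their place "hand_eye" (4x4, takes a point from camera to tool coordinates, whose origin is the TCP and whose axes are the flange's). Camera axes: x right, y down, z forward; pixel columns grow to the right and rows downward; lengths in m; the calibration is good to about 2 mm. A picture is of the moment at which its call begins: read the wrist's pose just before it. There is no depth.
- env.finish_job(): hands the job in, once; it reports no verdict.
Trained networks look in the newest picture that a camera, given by its name, has taken for a name from the list of things; names that differ only in an ending like _2 or _b are one class to them, and where a whole thing is asked for, a point or a joint stands for the part that bears it (a point fixed in the world has none). Each returns a list of dicts, best first, with "conf" (0 to 1); they miss things now and then, are a little off and sometimes report something else, mostly with a low value. They report only what shows in the picture. A call takes as long as a camera call. They do not tell look-alikes from the thing itself.
- find_in(query, camera): "bbox" ([left, top, right, bottom] in pixels, round what is visible of it).
- trace(query, camera): "pixels" (480x640 bool, what is visible of it) and "bbox" ([left, top, right, bottom] in pixels, round what is visible of it).
- tip_of(query, camera): "xy" ([column, row] in pixels: a listed point, or the origin of a listed thing).
The state is a dict: "clock": time; "q": joint angles; "joint_velocities": joint speeds; "tau": joint torques, N m; "position": TCP position; "tcp_rot": TCP orientation; "force": force on the tool from outside, world axes, zero at the start; "moment": the same for the moment, N m; "finger_gap": opening from 0.0 (shut) to 1.0 (fully open).
Only numpy, scipy, OpenCV 4.12 (cv2) and the standard library are available. Lean on these libraries where they do the work, as an engineer would, in place of code of your own. Each camera call takes 0.05 s, during which the arm holds its last target. There are 200 camera calls.

## Working session

There is one attempt and no reset: what is moved stays moved. The work goes in short steps, Python scripts to look and compute and a tool call to move; the robot and the scene stay as the last step left them, time stands still between calls to the robot, and variables do not carry over. Pictures are saved under pics/ and viewed, about 8 in all and at most 12, crops included, and the job is handed in when it is done.

Besides the shell and the picture viewer there is one more tool, called as name(argument=value, ...), one argument or row to a line, values as JSON. send_rows: Moves the arm, as the interface text tells. Its arguments: {"type":"object","properties":{"dp":{"type":"array","items":{"type":"array","items":{"type":"number"}}},"yaw":{"type":"array","items":{"type":"number"}},"grip":{"type":"number"},"force":{"type":"number"}},"required":["dp","yaw"]}

```bash
mkdir -p pics && cat > h.py <<'E'
import numpy as np, cv2
from bench import env, eyes, find_in, trace, tip_of
from scipy.spatial.transform import Rotation as R
def cam(f):
    fl=240/np.tan(np.radians(f["fovy"])/2)
    if "view" in f: V=np.array(f["view"])
    else: V=None
    return fl,V
def ray(f,uv,V):
    fl=240/np.tan(np.radians(f["fovy"])/2)
    d=np.array([(uv[0]-f["cx"])/fl,(uv[1]-f["cy"])/fl]); s=d.copy()
    for _ in range(20): s=d/(1+f["k1"]*(s@s))
    T=np.linalg.inv(V); return T[:3,3],T[:3,:3]@np.array([s[0],s[1],1])
def atz(f,uv,z,V=None):
    V=np.array(f["view"]) if V is None else V
    o,d=ray(f,uv,V); return o+d*(z-o[2])/d[2]
def proj(f,p,V=None):
    V=np.array(f["view"]) if V is None else V
    fl=240/np.tan(np.radians(f["fovy"])/2)
    c=V[:3,:3]@np.array(p)+V[:3,3]; s=c[:2]/c[2]; s=s*(1+f["k1"]*(s@s))
    return fl*s+[f["cx"],f["cy"]]
def wview(f,st):
    T=np.eye(4);T[:3,:3]=R.from_euler('xyz',st["tcp_rot"],degrees=True).as_matrix();T[:3,3]=st["position"]
    return np.linalg.inv(T@np.array(f["hand_eye"]))
def save(f,n): cv2.imwrite("pics/"+n,f["color"][:,:,::-1])
E
python3 - <<'E'
from h import *
print(env.observe())
Z={"lever_a_ball":.103,"key_a_top":.079,"tray_mid":.0825,"yam":.06,"scale_a":0,"lever_a_pivot":.05}
for c in("top","scene"):
    f=eyes.grab_frame(c);save(f,c+".png")
    for n,z in Z.items():
        for r in tip_of(n,c)[:4]: print(c,n,np.round(r["conf"],2),np.round(r["xy"],1),np.round(atz(f,r["xy"],z),3))
E
```

```text
{'clock': 0.0, 'q': array([ 6.23576393e+01,  1.77042374e+01,  9.36912295e+01,  8.38379078e-04,
        6.87390830e+01, -3.99286544e+00]), 'joint_velocities': array([ 0.00773527,  0.03991247, -0.13912305,  0.08417208, -0.00536732,
       -0.04652282]), 'tau': array([ 4.70383634e-05, -4.15240753e+01, -2.76670933e+01, -1.43247380e-04,
        1.00453748e-02,  8.65462283e-06]), 'position': array([0.25033399, 0.57175292, 0.2300358 ]), 'tcp_rot': array([-1.79865831e+02, -1.01477142e-02,  1.56350188e+02]), 'force': array([-0.63322233,  0.05097844,  0.7085444 ]), 'moment': array([ 0.03395902, -0.03604162, -0.0090484 ]), 'finger_gap': 0.9985924397400378}
top lever_a_ball 0.54 [384.9 248.8] [ 0.513 -0.144  0.103]
top key_a_top 0.57 [426.5 243.6] [ 0.529 -0.256  0.079]
top tray_mid 0.69 [416.4 182.4] [ 0.692 -0.236  0.083]
top tray_mid 0.36 [157.  273.3] [0.461 0.437 0.083]
top yam 0.92 [272.7 323.1] [0.331 0.144 0.06 ]
top yam 0.78 [256.9 176.7] [0.719 0.187 0.06 ]
top yam 0.59 [183.  180.9] [0.71  0.384 0.06 ]
top scale_a 0.93 [258.4 206.7] [0.65 0.19 0.  ]
top scale_a 0.74 [406.1 212.2] [ 0.629 -0.22   0.   ]
top lever_a_pivot 0.92 [387.3 236.5] [ 0.553 -0.159  0.05 ]
top lever_a_pivot 0.33 [257.2 206.9] [0.638 0.187 0.05 ]
scene lever_a_ball 0.45 [266.9 197.7] [ 0.533 -0.134  0.103]
scene key_a_top 0.45 [229.6 186.6] [ 0.529 -0.254  0.079]
scene key_a_top 0.38 [211.2 241.6] [ 0.686 -0.162  0.079]
scene tray_mid 0.64 [181.6 231.3] [ 0.701 -0.234  0.083]
scene tray_mid 0.3 [230.1 182.4] [ 0.519 -0.261  0.083]
scene yam 0.88 [449.1 423. ] [0.756 0.396 0.06 ]
scene yam 0.63 [419.6 227.2] [0.389 0.173 0.06 ]
scene yam 0.58 [348.6 335.7] [0.709 0.186 0.06 ]
scene scale_a 0.59 [211.4 240.8] [ 0.636 -0.23   0.   ]
scene scale_a 0.58 [363.8 332.3] [0.653 0.189 0.   ]
scene lever_a_pivot 0.75 [265.  213.5] [ 0.533 -0.146  0.05 ]
```

View pics/top.png

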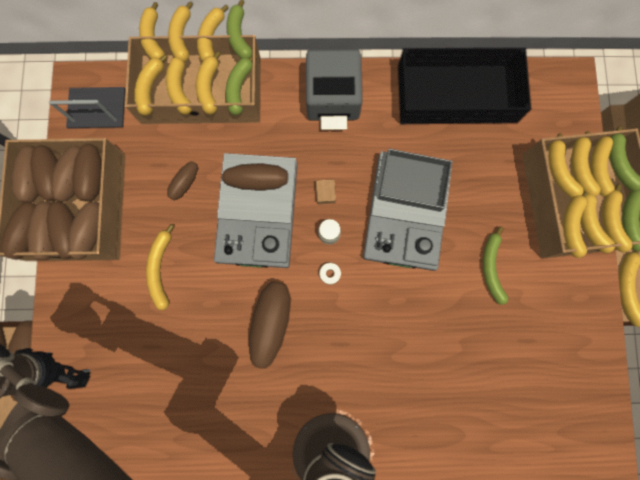

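View pics/scene.png

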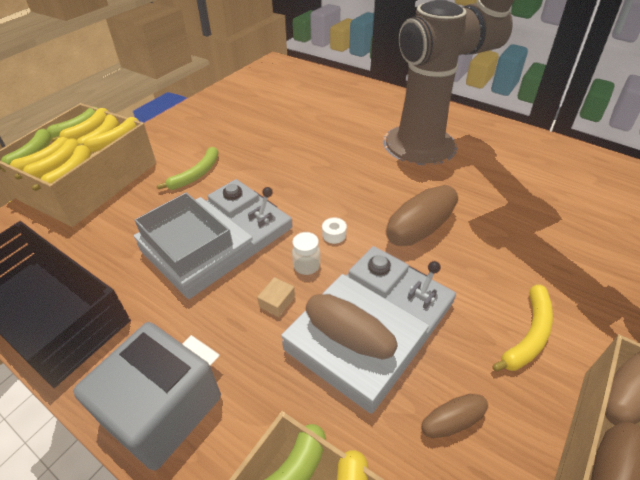

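The top view shows two scales:
- **Right scale:** around (405,212), with the grey tray at (413,180), lever ball near (385,247) and key near (425,245). This is scale_a.
- **Left scale:** around (258,210), with the mid-size yam at (256,176), lever near (229,246) and key near (270,243). This is scale_b, to be left alone.

Other look-alikes are the big yam at (270,322), the small yam at (183,180), the black crate at (463,85) and the printer at (333,85). I'll use the right scale, hover behind it with shut fingers, and check the choice in a close wrist view.

send_rows(
  dp=[
    [1.6,-6,0.3],
    [3.2,-12,0.6],
    [4.8,-18,0.9],
    [6.4,-24,1.2],
    [8,-30,1.5],
    [9.6,-36,1.8],
    [11.2,-42,2],
    [12.8,-48,2],
  ],
  yaw=[0.03,0.06,0.09,0.12,0.15,0.18,0.21,0.24],
  grip=0,
)

```text
clock: 1.7
position: [0.3794, 0.0907, 0.2521]
tcp_rot: [180.0, 0.1, 170.2]
force: [0.8, 0.7, -0.4]
finger_gap: 0.001
```

send_rows(
  dp=[
    [1.6,-6,0],
    [3.2,-12,0],
    [4.8,-18,0],
    [6.4,-24,0],
    [7,-26,0],
    [7,-26,0],
    [7,-26,0],
  ],
  yaw=[0,0,0,0,0,0,0],
)

```text
clock: 2.58
position: [0.4482, -0.166, 0.251]
tcp_rot: [179.9, -0.1, 170.2]
force: [-0.5, 0.3, 0.6]
finger_gap: 0.002
```

```bash
python3 - <<'E'
from h import *
st=env.observe();f=eyes.grab_frame("wrist");save(f,"w1.png");V=wview(f,st)
print(st["clock"],st["position"],st["tcp_rot"],st["finger_gap"]);print(np.round(f["hand_eye"],3))
for n,z in {"lever_a_ball":.103,"key_a_top":.079,"tray_mid":.0825,"scale_a":0,"lever_a_pivot":.05}.items():
    for r in tip_of(n,"wrist")[:3]: print(n,np.round(r["conf"],2),np.round(r["xy"],1),np.round(atz(f,r["xy"],z,V),4))
E
```

```text
2.575 [ 0.448204   -0.16601931  0.25095454] [ 1.79935762e+02 -7.16499993e-02  1.70152516e+02] 0.0017739967227027326
[[ 0.    -0.961 -0.277  0.07 ]
 [ 1.     0.     0.    -0.   ]
 [-0.    -0.277  0.961 -0.142]
 [ 0.     0.     0.     1.   ]]
lever_a_ball 0.78 [353.8 296.1] [ 0.5149 -0.1468  0.103 ]
key_a_top 0.58 [243.9 314.4] [ 0.527  -0.2523  0.079 ]
lever_a_pivot 0.71 [347.3 302.1] [ 0.5452 -0.153   0.05  ]
```

View pics/w1.png

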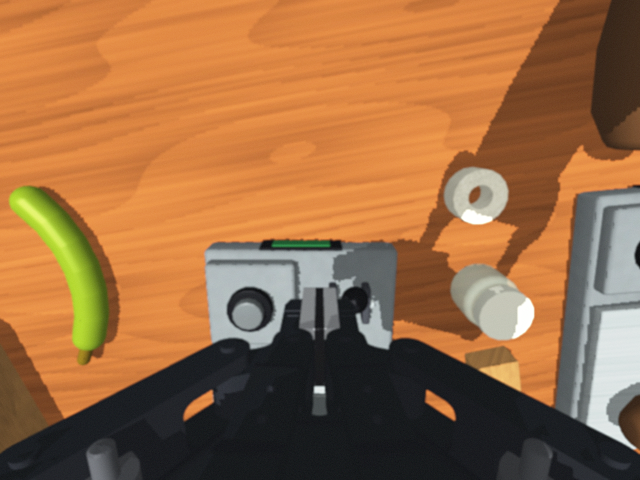

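The close wrist view shows the scale with the green plantain on its left and the jar on its right, so this is scale_a. The ball is at (355,297) and the key at (250,310), matching the top view. World estimates are ball (0.516, -0.148), key (0.528, -0.253) and scale yaw about -10°.

Next I go down behind the ball.

send_rows(
  dp=[
    [2.8,2.4,-3],
    [2.8,2.4,-8],
    [2.8,2.4,-13],
    [2.8,2.4,-15.7],
    [2.8,2.4,-15.7],
    [2.8,2.4,-15.7],
  ],
  yaw=[0,0,0,0,0,0],
)

```text
clock: 3.62
position: [0.4779, -0.1438, 0.0955]
tcp_rot: [-180.0, 0.1, 170.1]
force: [0.6, -0.6, 0.9]
finger_gap: -0.0
```

```bash
python3 - <<'E'
from h import *
st=env.observe();print(st["position"],st["force"])
f=eyes.grab_frame("wrist");V=wview(f,st);im=f["color"][:,:,::-1]
f2=eyes.grab_frame("scene");c=cv2.resize(f2["color"][140:300,120:360,::-1],(600,400))
w=cv2.resize(im,(600,450))[-250:]
cv2.imwrite("pics/c2.png",np.vstack([c,w])[:600])
for r in tip_of("lever_a_ball","wrist")[:2]: print(r["conf"],r["xy"],atz(f,r["xy"],.103,V))
E
```

```text
[ 0.47790376 -0.14375018  0.09551127] [ 0.57219263 -0.58655273  0.89315161]
0.59 [329.5, 395.5] [ 0.51712971 -0.14598264  0.103     ]
```

View pics/c2.png

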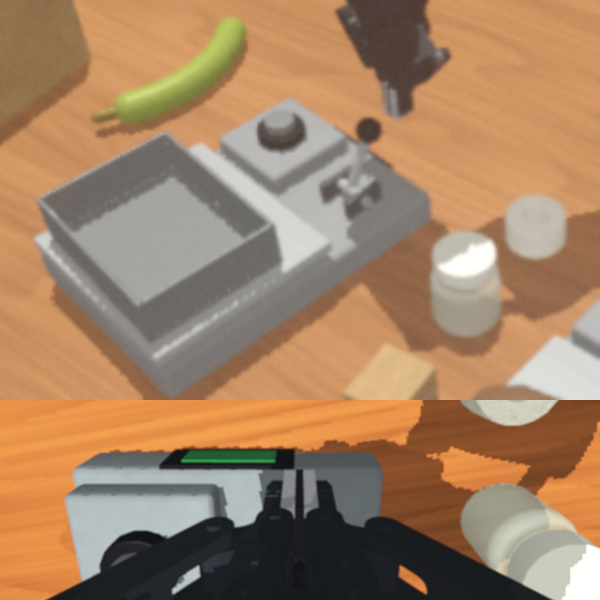

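The scene crop shows the shut fingers just behind the ball, in line with it. Now the push along the scale's +x.

send_rows(
  dp=[
    [0.9,0.1,0],
    [1.8,-0.1,0],
    [2.7,-0.3,0],
    [3.6,-0.4,0],
    [4.5,-0.6,0],
    [5.4,-0.8,0],
    [6.2,-0.9,0],
    [6.2,-0.9,0],
  ],
  yaw=[0,0,0,0,0,0,0,0],
)

```text
clock: 4.78
position: [0.54, -0.1528, 0.0945]
tcp_rot: [-180.0, 0.1, 170.1]
force: [-0.8, 0.0, -1.0]
finger_gap: -0.0
```

send_rows(
  dp=[
    [-2,0.4,0],
    [-4,0.7,0],
    [-4,0.7,5],
    [-4,0.7,5],
  ],
  yaw=[0,0,0,0],
)

```text
clock: 5.28
position: [0.5019, -0.1468, 0.1483]
tcp_rot: [-179.9, 0.5, 170.1]
force: [0.3, 0.2, 0.3]
finger_gap: -0.004
```

```bash
python3 - <<'E'
from h import *
f2=eyes.grab_frame("scene");c=cv2.resize(f2["color"][140:300,120:360,::-1],(600,400))
cv2.imwrite("pics/c3.png",c)
st=env.observe();f=eyes.grab_frame("wrist");V=wview(f,st)
print(st["position"])
for r in tip_of("key_a_top","wrist")[:2]: print(r["conf"],r["xy"],atz(f,r["xy"],.079,V))
for r in tip_of("lever_a_ball","scene")[:2]: print(r["conf"],r["xy"],atz(f2,r["xy"],.103))
E
```

```text
[ 0.50042373 -0.14618824  0.14641342]
0.74 [164.9, 324.8] [ 0.52907183 -0.25199357  0.079     ]
0.71 [186.8, 230.0] [ 0.70425279 -0.20786565  0.103     ]
0.45 [435.3, 268.1] [0.51825495 0.25825749 0.103     ]
```

View pics/c3.png

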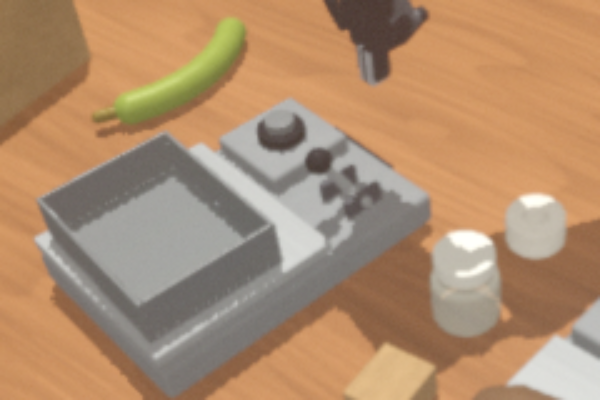

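The lever now leans towards the platform, with its ball at crop (319,160) and the tray unmoved. Next I hover over the key.

send_rows(
  dp=[
    [1.4,-5.3,0],
    [2.8,-10.6,0],
    [2.8,-10.6,-3],
    [2.8,-10.6,-5.5],
    [2.8,-10.6,-5.5],
    [2.8,-10.6,-5.5],
  ],
  yaw=[0,0,0,0,0,0],
)

```text
clock: 6.22
position: [0.5267, -0.2513, 0.0891]
tcp_rot: [180.0, -0.0, 170.1]
force: [0.3, -0.9, 0.7]
finger_gap: -0.004
```

```bash
python3 - <<'E'
from h import *
print(env.observe()["position"],env.observe()["force"])
f2=eyes.grab_frame("scene");c=cv2.resize(f2["color"][160:240,180:300,::-1],(600,400))
cv2.imwrite("pics/c4.png",c)
E
```

```text
[ 0.52674626 -0.25134219  0.08907291] [ 0.34415249 -0.88889343  0.67513217]
```

View pics/c4.png

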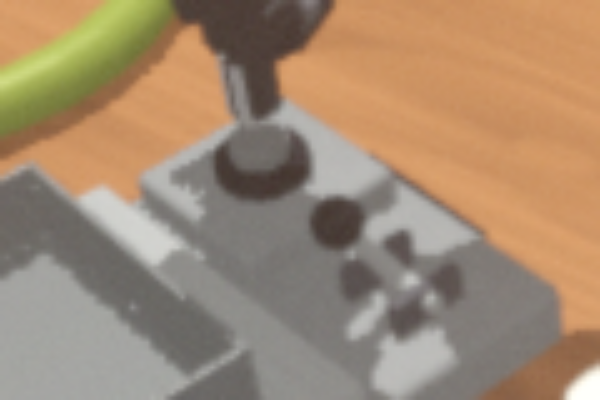

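The fingertips stand above the key, and the ball leans towards the platform. I press down.

send_rows(
  dp=[
    [0.1,-0.1,-0.6],
    [0.1,-0.1,-1.0],
    [0.1,-0.1,-1.3],
    [0.1,-0.1,-1.6],
    [0.1,-0.1,-1.6],
    [0.1,-0.1,-1.6],
  ],
  yaw=[0,0,0,0,0,0],
)

```text
clock: 7.02
position: [0.5281, -0.2526, 0.0737]
tcp_rot: [-180.0, 0.0, 170.1]
force: [0.0, -0.1, 3.7]
finger_gap: -0.0
```

send_rows(
  dp=[
    [0,0,-0.2],
    [0,0,-0.2],
    [0,0,-0.2],
    [0,0,-0.2],
  ],
  yaw=[0,0,0,0],
)

```text
clock: 7.52
position: [0.5281, -0.2527, 0.0729]
tcp_rot: [-180.0, 0.0, 170.1]
force: [-3.8, 2.2, 10.5]
finger_gap: 0.0
```

The key is at its stop: 10.5 N against the 4 N spring, with the TCP at 72.9 mm. I release it and retreat upwards.

send_rows(
  dp=[
    [0,0,0.5],
    [0,0,2],
    [0,0,6],
    [0,0,12],
    [-3,0,16],
    [-8,0,16],
    [-8,0,16],
    [-8,0,16],
  ],
  yaw=[0,0,0,0,0,0,0,0],
)

```text
clock: 8.52
position: [0.4478, -0.2526, 0.2315]
tcp_rot: [-180.0, 0.0, 170.1]
force: [0.0, 0.0, 0.4]
finger_gap: 0.0
```

```bash
python3 - <<'E'
from h import *
print(env.observe()["position"],env.observe()["force"])
f2=eyes.grab_frame("scene");c=cv2.resize(f2["color"][140:300,120:360,::-1],(600,400))
cv2.imwrite("pics/c5.png",c)
E
```

```text
[ 0.44780351 -0.25260858  0.23145593] [0.02091355 0.01009419 0.39372232]
```

View pics/c5.png

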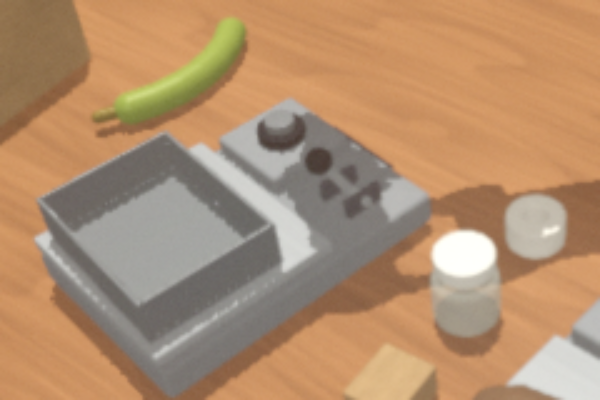

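The key is up again, the lever is still over towards the platform, and nothing has moved. I hand in.

```bash
python3 -c "
from bench import env
print(env.finish_job())"
```

```text
the job is handed in; nothing more can be done
None
```

The job is done and handed in at about 8.6 s of the 38 s allowed; `finish_job()` gives no verdict. On the scale with the tray, I pushed the lock lever over with shut fingers. I then pressed the tare key to its stop (10.5 N, TCP 72.9 mm above the table), let it come up, and moved the arm away.

The last scene picture shows the lever leaning towards the platform and the key up. The tray and the loose things in that crop are unmoved, and the arm is clear with about 0.4 N on the tool. I didn't re-photograph the other scale, but the arm never worked near it.

One reading disagreed: after the push, the network put the lever ball in the scene view at wrong places, such as on the tray. I relied on the picture itself for the lever's position.

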